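Tip a rubbed strainer core out of its nest and rack it on edge

TASK

The round strainer core in the rubbing nest has been rubbed down flush with the nest's top, so there is no edge to take hold of: press it down over the hollow side of the nest until it tips and its other edge stands up, and lift it out by that raised edge. Then slide it on edge into a free slot of the wooden comb rack, holding it until it is fully down (do not drop it in), and let go. Leave the strainer core that already stands in the rack where it is.

Things in the scene. Friction and masses are not known exactly. Their poses are not given: they have to be found in the camera images.
- strainer_core: Part to move: flat round disc of tan baked sand, 84 mm across, 14 mm thick, 0.13 kg, seven 10 mm holes. Origin at its centre, z along its axis. Lies flush in the nest's pocket with 2 mm play. Tipped, it stays so by itself at 50 to 63 degrees from level, upper edge over the nest's -x half, 20 to 30 mm above the nest's top: grip it there across the 14 mm, fingers pointing down along its slope.
- rubbing_nest: Fixed dark cast block with a ground steel top plate 130 x 128 mm at z = 59 mm; foot ears 6 mm thick reach y = +-86 mm. Origin at table level under the seat's centre, z up; -x faces the robot within 35 degrees. Pocket: round, radius 44 mm, 14 mm deep, 8 mm longer towards +x. Flat seat (z = 45 mm) only for x below +3.5 mm; beyond it a hollow well, floor at z = 6 mm, far wall at x = +52 mm, sloping in below.
- seat_edge (a point): Middle of the straight edge of the seat (at x = +3.5 mm, height 45 mm; runs along y, axes as the nest's), on which the core rocks: pressed on its +x part it sinks into the well and its -x edge rises. At 20 to 30 degrees of tilt it goes over its balance and falls on by itself until it leans in the well; let go sooner, it falls back flat.
- press_point (a point): Where to press: on the core's top face over the well, 32 mm from the seat's centre towards +x, at the height of the nest's top (59 mm). Axes as the nest's. Pushing straight down here by 15 to 20 mm tips the core (under 5 N; much deeper only jams fingers against it).
- comb_rack: Fixed pale wooden rack: two combs 12 mm thick at x = -25 and +25 mm, 200 mm long in y, on cross battens 98 mm long. Origin at table level under its middle, z up. Slots at y = -60, 0, +60 mm, 18 mm wide in y, bottoms at z = 18, tooth tops at z = 48 mm with 5 mm lead-in slopes. A core stands in a slot on the two combs with its axis along y, its rim from 13 to 97 mm above the table.
- slot_right (a point): Centre of a core that is fully down in the slot at the rack's y = -60 mm (55 mm above the table). A free slot. Axes as the rack's.
- slot_middle (a point): The same point for the slot at the rack's y = 0. A free slot.
- slot_left (a point): The same point for the slot at the rack's y = +60 mm, taken by the other core.
- stored_strainer: A second strainer core, same shape and size, standing loose on edge in the rack's slot at y = +60 mm. Origin at its centre, z along its axis. To be left alone.
There are look-alikes about, which are no part of the job. Leave any purple look-alike of the strainer_core alone.

How it is judged:
By the outcome, as a careful person would: the job done as asked, in the order asked, and still so for the second after the job is handed in, with the robot touching nothing.
It also fails if it takes over 53 s, if anything falls off the work surface, if the arm or the gripper's body presses on something with over 40 N, if the wrist force passes 120 N, or if a joint passes its speed limit or range.

ROBOT

A 6-joint arm with a two-finger parallel gripper is mounted at the origin on a cart in front of the work surface, level with it; the furniture and walls round the work are solid. World frame = base frame: x ahead of the robot, y to its left, z up, the work surface at z = 0. Lengths are in m, angles in degrees, forces in N, time in s.
With the tool pointing down it reaches from about 0.35 to 0.875 m from the base axis. Payload 4.2 kg.
Tool frame: the origin (TCP) lies midway between the tips of the shut fingers; the grasp point (between the pads) lies 19 mm behind it; z points along the fingers, y is the direction in which the jaws open and shut (so a half turn about z gives the same grasp; the last joint's range is limited). The gripper opens to 87 mm and grips with 3 to 60 N. Pads are 19 mm wide; open, the fingers measure 117 mm over their backs; the gripper's body (75 mm by 190 mm) begins 51 mm behind the grasp point.
Start: joints at [-59.725, 22.042, 0.453, 0, -68.411, -14.817], TCP at [0.167, -0.602, 0.223] pointing down, gripper open.
Joint ranges: [-179.83, 179.83], [-69.29, 118.12], [-61.27, 80.66], [-181.25, 117.63], [-171.15, -9.14], [-177.46, 177.46]. Speed limits (degrees/s): [159.86, 159.86, 180, 180, 180, 180].

INTERFACE

Orientations are given as a 3x3 rotation matrix whose columns are the frame's x, y, z axes.
In Python, from station import r gives the robot as it stands.
- The arm moves only by the tool servo_tool, never from a script. Its arguments are lists of equal length, an entry for each row: "slide": the shift along the world's x, y, z in units of 60 mm (1.0 is 60 mm), a list of three; "twist": the turn, a rotation vector about the world's x, y, z in units of 6 degrees (1.0 is 6 degrees), a list of three; "gripper": the closure, from 0 (fully open) to 1 (shut). In form: {"slide": [[x, y, z], ...], "twist": [[wx, wy, wz], ...], "gripper": [gripper, ...]}. A call has 1 to 12 rows; each row shifts and turns the commanded pose from where the row before left it; what a row does not reach is not made up. A row lasts 1/8 s, in which the tool goes at most 62.5 mm and 10.7 degrees, less where a joint would pass 70% of its speed; a pose out of reach is approached as far as the arm can. A call is refused whole if a number of a shift passes 1 or a number of a turn 1, either way. A call with a gripper value outside its range is refused whole. The fingers move at their own pace and stop on an object; the grip force is fixed at half the most. Time passes only in rows, so rows that do not move let the fingers close. It gives the time, the measured TCP pose, the force and the opening at its end, in the units of the state.
- r.sense(): the state, without advancing time (a new reading comes with each control period).
- r.capture(name): name is "side" or "top" or "wrist"; returns a dict with "image" (384x512x3 uint8, blue, green, red), "intrinsics" (3x3 intrinsics, pixels), "R" (3x3) and "t" (3): a world point X has camera coordinates R X + t. Camera axes: x right, y down, z forward; pixel columns grow to the right and rows downward; lengths in m; the calibration is good to about 2 mm. A picture is of the moment at which its call begins. There is no depth.
- r.finish_job(): hands the job in, once; it reports no verdict.
The state is a dict: "time_s": time; "joints": joint angles; "joint_velocities": joint speeds; "effort": joint torques, N m; "tcp_pos": TCP position; "ee_rot": TCP orientation; "wrist_force": force on the tool from outside, world axes, zero at the start; "moment": the same for the moment, N m; "gripper_width": opening from 0.0 (shut) to 1.0 (fully open).
Only numpy, scipy, OpenCV 4.12 (cv2) and the standard library are available. Lean on these libraries where they do the work, as an engineer would, in place of code of your own. Each camera call takes 0.05 s, during which the arm holds its last target.

## Working session

There is one attempt and no reset: what is moved stays moved. The work goes in short steps, Python scripts to look and compute and a tool call to move; the robot and the scene stay as the last step left them, time stands still between calls to the robot, and variables do not carry over. Pictures are saved under pics/ and viewed, and the job is handed in when it is done.

Besides the shell and the picture viewer there is one more tool, called by a JSON object that holds its "op" and its "data". servo_tool: Moves the arm, as the interface text tells. Its arguments: {"type":"object","properties":{"slide":{"type":"array","items":{"type":"array","items":{"type":"number"}}},"twist":{"type":"array","items":{"type":"array","items":{"type":"number"}}},"gripper":{"type":"array","items":{"type":"number"}}},"required":["slide","twist","gripper"]}

```bash
ls; mkdir -p pics; python3 - <<'E'
from station import r
import cv2
print(r.sense())
for n in ["side","top","wrist"]:
    c=r.capture(n); cv2.imwrite(f"pics/{n}0.png",c["image"]); print(n,c["intrinsics"],c["R"],c["t"])
E
```

```text
pics
{'time_s': 0.0, 'joints': array([-5.97270191e+01,  2.20912090e+01,  3.77390178e-01, -2.87551988e-02,
       -6.84121961e+01, -1.48174230e+01]), 'joint_velocities': array([ 0.06579204,  0.00512527, -0.03133894, -0.05946163, -0.13201929,
       -0.01719513]), 'effort': array([-2.26055476e-03, -3.90663922e+01,  1.87404299e+01,  4.21992794e+00,
        1.10036350e-02, -1.83890907e-04]), 'tcp_pos': array([ 0.16640986, -0.6017889 ,  0.22143919]), 'ee_rot': array([[-9.63886739e-01, -2.66311579e-01, -7.05696995e-04],
       [-2.66312491e-01,  9.63884381e-01,  2.13467331e-03],
       [ 1.11722093e-04,  2.24551921e-03, -9.99997473e-01]]), 'wrist_force': array([-0.24273743, -0.28177829,  0.04555003]), 'moment': array([ 0.00551691, -0.03083375, -0.00920286]), 'gripper_width': 1.0007182021153367}
side [[470.33209943   0.         261.55760745]
 [  0.         470.33209943 194.90175761]
 [  0.           0.           1.        ]] [[-0.98312055 -0.18213871 -0.01730506]
 [-0.10181988  0.62325518 -0.77536165]
 [ 0.15200884 -0.76051198 -0.63128032]] [0.60242267 0.09328069 0.87289956]
top [[436.1892029    0.         259.20532428]
 [  0.         436.1892029  191.28925074]
 [  0.           0.           1.        ]] [[-0.0036621  -0.99998705 -0.00353338]
 [-0.98408044  0.00423164 -0.17767323]
 [ 0.17768588  0.00282647 -0.9840832 ]] [0.04761228 0.606905   0.94242567]
wrist [[283.44842722   0.         254.40290446]
 [  0.         283.44842722 191.76451946]
 [  0.           0.           1.        ]] [[-0.26654194  0.96381888  0.00292707]
 [ 0.92828075  0.25589446  0.26983862]
 [ 0.25932653  0.07464046 -0.96290111]] [ 0.62423201 -0.0319714   0.3903339 ]
```

View pics/side0.png

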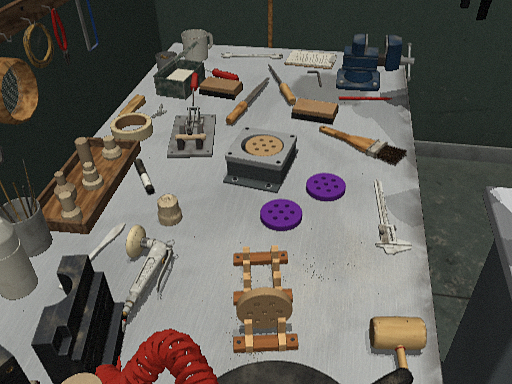

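View pics/top0.png

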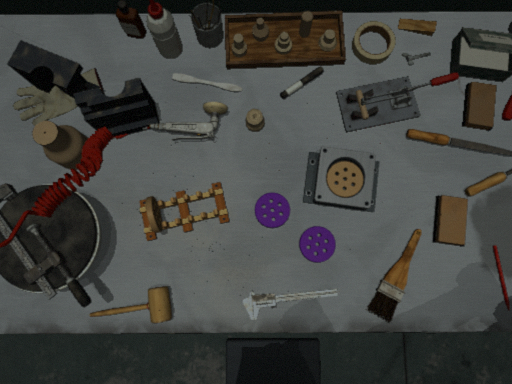

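```bash
python3 - <<'E'
import cv2
a=cv2.imread("pics/top0.png");b=cv2.imread("pics/side0.png")
cv2.imwrite("pics/c1.png",cv2.resize(a[135:220,290:395],None,fx=7,fy=7,interpolation=cv2.INTER_CUBIC))
cv2.imwrite("pics/c2.png",cv2.resize(a[170:250,130:240],None,fx=7,fy=7,interpolation=cv2.INTER_CUBIC))
cv2.imwrite("pics/c3.png",cv2.resize(b[115:200,215:310],None,fx=7,fy=7,interpolation=cv2.INTER_CUBIC))
cv2.imwrite("pics/c4.png",cv2.resize(b[235:360,220:310],None,fx=4.7,fy=4.7,interpolation=cv2.INTER_CUBIC))
E
```

```text
(no output)
```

View pics/c1.png

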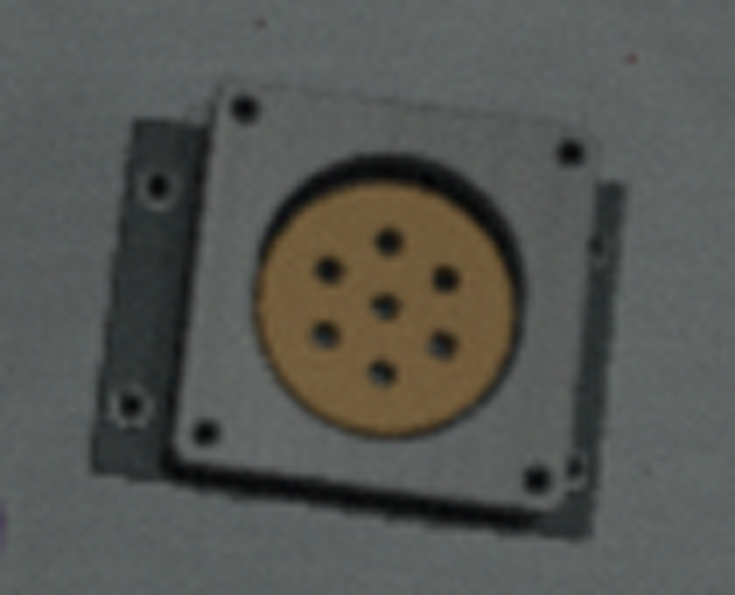

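View pics/c2.png

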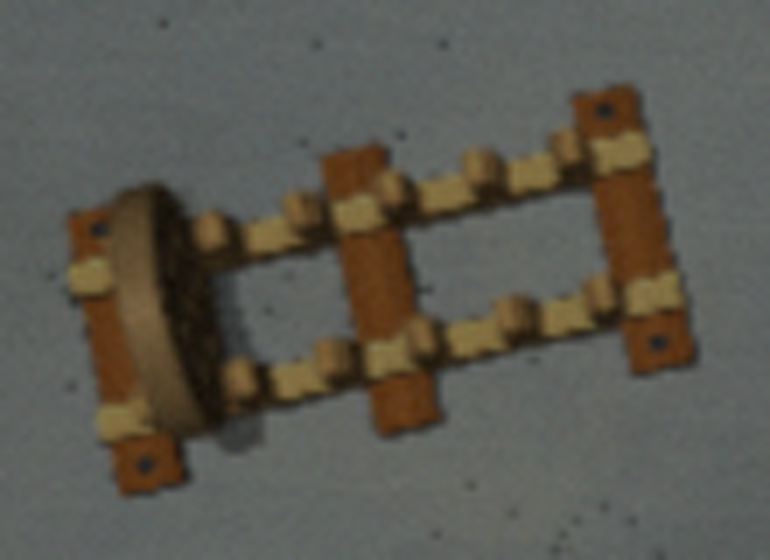

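View pics/c3.png

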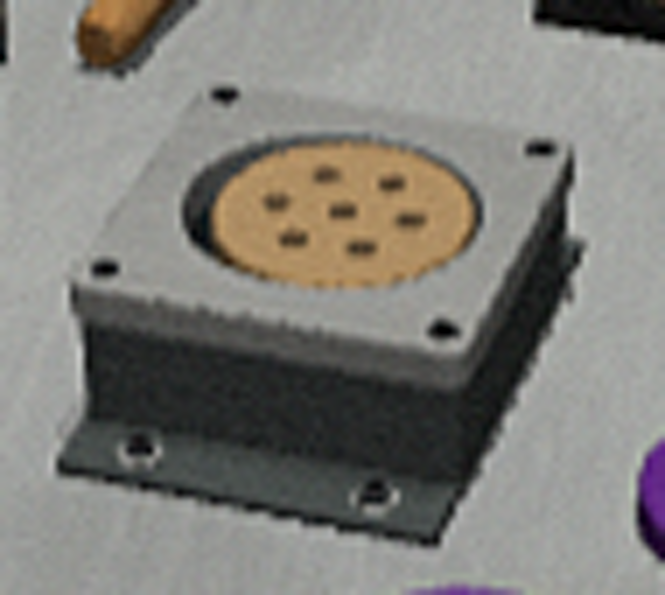

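View pics/c4.png

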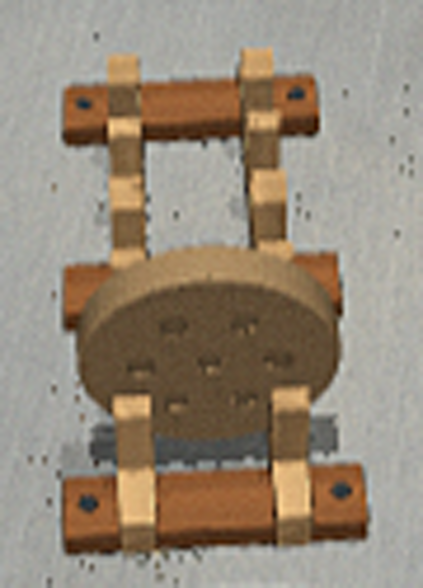

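```bash
cat > h.py <<'E'
import numpy as np,cv2
K={'side':np.array([[470.33209943,0,261.55760745],[0,470.33209943,194.90175761],[0,0,1]]),'top':np.array([[436.1892029,0,259.20532428],[0,436.1892029,191.28925074],[0,0,1]])}
R={'side':np.array([[-0.98312055,-0.18213871,-0.01730506],[-0.10181988,0.62325518,-0.77536165],[0.15200884,-0.76051198,-0.63128032]]),'top':np.array([[-0.0036621,-0.99998705,-0.00353338],[-0.98408044,0.00423164,-0.17767323],[0.17768588,0.00282647,-0.9840832]])}
T={'side':np.array([0.60242267,0.09328069,0.87289956]),'top':np.array([0.04761228,0.606905,0.94242567])}
def P(n): return K[n]@np.c_[R[n],T[n]]
def ray(n,uv,z):
    C=-R[n].T@T[n]; d=R[n].T@np.linalg.inv(K[n])@np.array([uv[0],uv[1],1.])
    return C+d*(z-C[2])/d[2]
def proj(n,X):
    X=np.atleast_2d(X)@R[n].T+T[n]; q=X@K[n].T; return q[:,:2]/q[:,2:]
def tri(a,b):
    X=cv2.triangulatePoints(P('top'),P('side'),np.array(a,float).reshape(2,1),np.array(b,float).reshape(2,1)); return (X[:3]/X[3]).ravel()
E
python3 - <<'E'
from h import *
for n in R: print(n,-R[n].T@T[n])
# crop -> full px
def c(p,ox,oy,f): return np.array([ox+(p[0]+.5)/f-.5,oy+(p[1]+.5)/f-.5])
# rack screws
tp=[(100,230),(145,465),(605,110),(658,342)]; sp=[(342,491),(88,503),(297,94),(85,104)]
# side view: image right = -x => screws at right are nearer robot; order candidates
sp=[(88,503),(342,491),(85,104),(297,94)]
for a,b in zip(tp,sp): 
    X=tri(c(a,130,170,7),c(b,220,235,4.7)); print('screw',X, proj('top',X)-c(a,130,170,7))
# nest plate screws
tn=[(245,110),(570,153),(205,432),(537,480)]; sn=[(105,268),(225,95),(443,330),(540,149)]
for a,b in zip(tn,sn): print('nest',tri(c(a,290,135,7),c(b,215,115,7)), ray('top',c(a,290,135,7),.059)[:2],ray('side',c(b,215,115,7),.059)[:2])
# core
for n in ('top','side'):
    im=cv2.imread(f'pics/{n}0.png'); hsv=cv2.cvtColor(im,cv2.COLOR_BGR2HSV)
    m=cv2.inRange(hsv,(8,70,60),(25,255,255))
    x0,y0,x1,y1=(315,145,375,215) if n=='top' else (230,125,290,165)
    mm=np.zeros_like(m);mm[y0:y1,x0:x1]=m[y0:y1,x0:x1]
    ct=max(cv2.findContours(mm,cv2.RETR_EXTERNAL,cv2.CHAIN_APPROX_NONE)[0],key=cv2.contourArea)
    pts=np.array([ray(n,p[0],.059)[:2] for p in ct],np.float32)
    A=np.c_[2*pts,np.ones(len(pts))]; s=np.linalg.lstsq(A,(pts**2).sum(1),rcond=None)[0]
    print('core',n,s[:2],np.sqrt(s[2]+s[0]**2+s[1]**2))
E
```

```text
side [0.46906349 0.71543739 0.63379554]
top [0.42996197 0.04237972 1.03542427]
screw [0.5890125  0.31911801 0.01320764] [[-0.00303711 -0.06671657]]
screw [0.50930467 0.30064241 0.01303458] [[-6.23593643e-05  6.22182826e-03]]
screw [0.62910277 0.14839205 0.01342252] [[0.01059612 0.16505149]]
screw [0.54970876 0.12949346 0.0131469 ] [[0.00153439 0.09656216]]
nest [ 0.70180989 -0.10607564  0.06063233] [ 0.70197831 -0.10634362] [ 0.70272707 -0.10847661]
nest [ 0.68636128 -0.21241345  0.06086181] [ 0.68684049 -0.21290059] [ 0.68707679 -0.21543108]
nest [ 0.59360069 -0.08991423  0.06054122] [ 0.59416309 -0.09011927] [ 0.59367194 -0.09203028]
nest [ 0.57803578 -0.19667185  0.0599175 ] [ 0.57798159 -0.19689375] [ 0.57837733 -0.19816444]
core top [ 0.63498449 -0.14984563] 0.04099393466698056
core side [ 0.6353947  -0.15049058] 0.04104939069106881
```

```bash
python3 - <<'E'
from h import *
c=np.array([.5693,.2244,0]);ax=np.array([.9735,.2288,0]);ay=np.array([-.2288,.9735,0]);z=np.array([0,0,1.])
for n,(ox,oy,f,w,h) in {'top':(130,170,7,110,80),'side':(220,235,4.7,90,125)}.items():
    im=cv2.imread(f'pics/{n}0.png')[oy:oy+h,ox:ox+w]; im=cv2.resize(im,None,fx=f,fy=f,interpolation=cv2.INTER_CUBIC)
    def line(pts,col):
        q=((proj(n,pts)-[ox,oy]+.5)*f-.5).astype(int); cv2.polylines(im,[q.reshape(-1,1,2)],False,col,1)
    for y0 in (-.06,0,.06):
        for xc in (-.025,.025):
            for s in(-.009,.009):
                line([c+ax*(xc-.006)+ay*(y0+s)+z*.018,c+ax*(xc-.006)+ay*(y0+s)+z*.043,c+ax*(xc-.006)+ay*(y0+s*14/9)+z*.048,c+ax*(xc+.006)+ay*(y0+s*14/9)+z*.048,c+ax*(xc+.006)+ay*(y0+s)+z*.043,c+ax*(xc+.006)+ay*(y0+s)+z*.018],(0,0,255))
    t=np.linspace(0,2*np.pi,60)
    for s in(-.007,.007): line([c+ay*(.06+s)+z*.055+.042*(np.cos(a)*ax+np.sin(a)*z) for a in t],(255,0,0))
    cv2.imwrite(f'pics/ov_{n}.png',im)
E
```

```text
(no output)
```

View pics/ov_top.png

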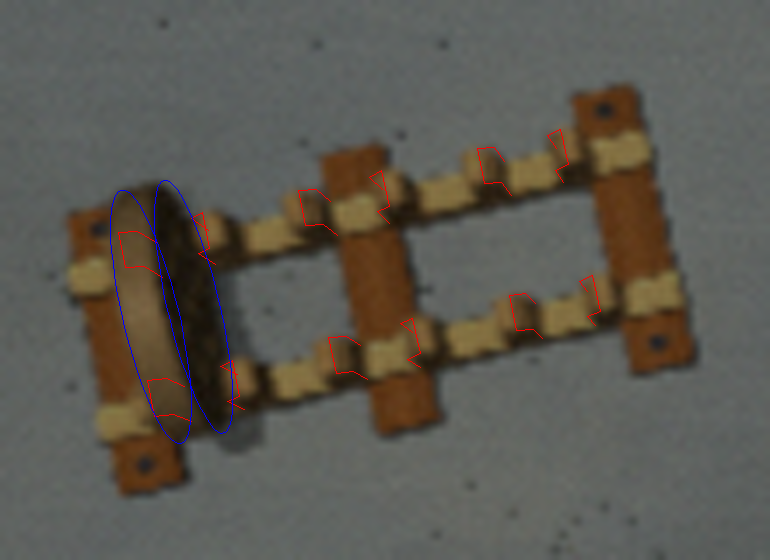

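View pics/ov_side.png

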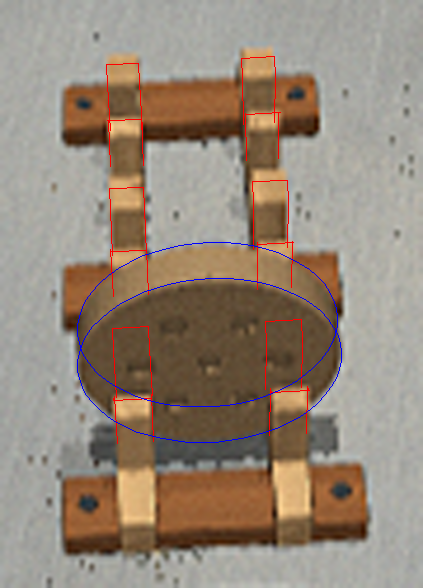

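View pics/wrist0.png

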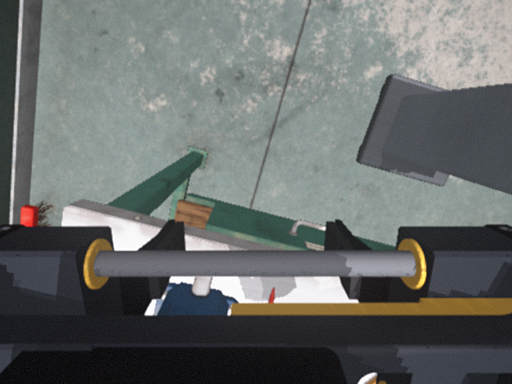

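The part is the tan disc in the nest (top px 345,178): flush, and the dark crescent on its +x side shows where the well is. The purple discs at top (272,210) and (317,244) are look-alikes. The other tan core is standing in the rack at (150,215). The rack model overlay matches both views, so I'll use slot_right.

{"op": "servo_tool", "data": {"slide": [[0.6, 0.6, -0.05], [0.6, 0.6, -0.05], [0.6, 0.6, -0.05], [0.6, 0.6, -0.05], [0.6, 0.6, -0.05], [0.6, 0.6, -0.05], [0.6, 0.6, -0.05], [0.6, 0.6, -0.05], [0.6, 0.6, -0.05], [0.6, 0.6, -0.05], [0.6, 0.6, -0.05], [0.6, 0.6, -0.05]], "twist": [[0, 0, -0.33], [0, 0, -0.33], [0, 0, -0.33], [0, 0, -0.33], [0, 0, -0.33], [0, 0, -0.33], [0, 0, -0.33], [0, 0, -0.33], [0, 0, -0.33], [0, 0, -0.33], [0, 0, -0.33], [0, 0, -0.33]], "gripper": [1, 1, 1, 1, 1, 1, 1, 1, 1, 1, 1, 1]}}

```text
time_s: 1.65
tcp_pos: [0.5995, -0.169, 0.1862]
ee_rot: [[-0.989, 0.145, -0.0], [0.145, 0.989, 0.0], [0.0, -0.0, -1.0]]
wrist_force: [0.4, -0.8, 0.6]
gripper_width: 0.005
```

{"op": "servo_tool", "data": {"slide": [[0.58, 0.12, -0.5], [0.57, 0.11, -0.5], [0, 0, -0.5], [0, 0, -0.4], [0, 0, 0], [0, 0, 0]], "twist": [[0, 0, 0], [0, 0, 0], [0, 0, 0], [0, 0, 0], [0, 0, 0], [0, 0, 0]], "gripper": [1, 1, 1, 1, 1, 1]}}

```text
time_s: 2.4
tcp_pos: [0.6683, -0.1567, 0.0736]
ee_rot: [[-0.99, 0.144, 0.001], [0.144, 0.99, -0.0], [-0.002, -0.0, -1.0]]
wrist_force: [0.8, 0.8, 1.3]
gripper_width: 0.005
```

```bash
cat > cap.py <<'E'
import sys,cv2
from station import r
tag=sys.argv[1]
for a in sys.argv[2:]:
    n,x,y,w,h,f=a.split(','); x,y,w,h,f=map(int,(x,y,w,h,f))
    im=r.capture(n)["image"]; cv2.imwrite(f"pics/{n}{tag}.png",im)
    cv2.imwrite(f"pics/{n}{tag}c.png",cv2.resize(im[y:y+h,x:x+w],None,fx=f,fy=f,interpolation=cv2.INTER_CUBIC))
E
python3 cap.py 1 side,190,70,140,120,5 top,290,100,120,110,5
```

```text
(no output)
```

View pics/side1c.png

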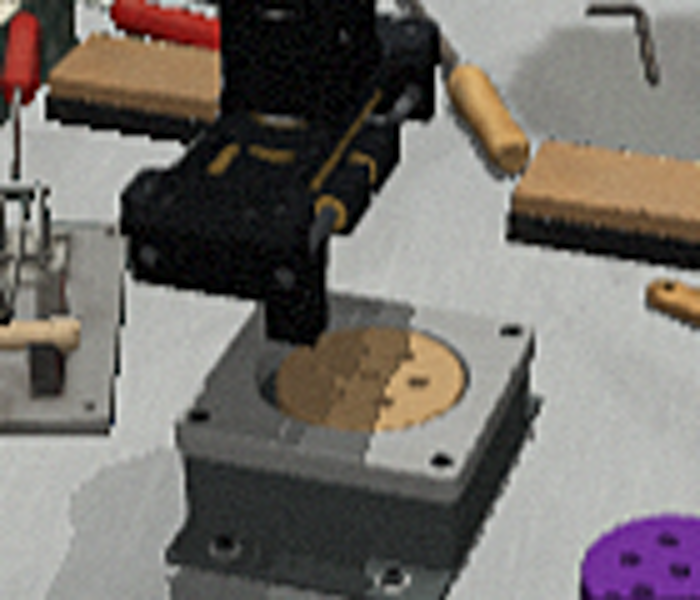

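View pics/top1c.png

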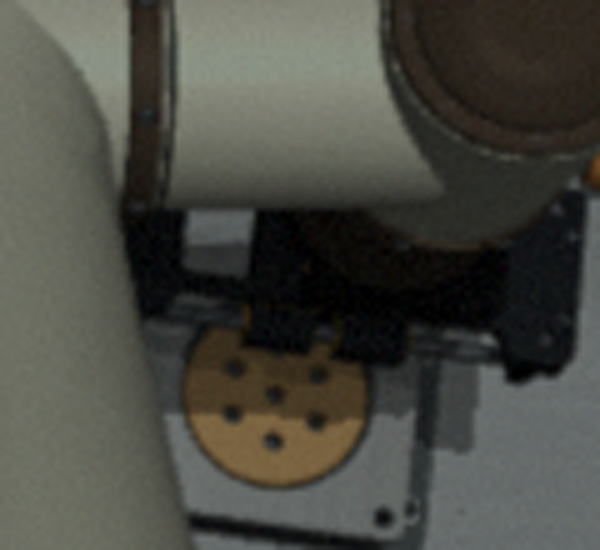

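{"op": "servo_tool", "data": {"slide": [[0, 0, -0.12], [0, 0, -0.1], [0, 0, -0.08], [0, 0, -0.08], [0, 0, -0.08], [0, 0, -0.08], [0, 0, 0], [0, 0, 0]], "twist": [[0, 0, 0], [0, 0, 0], [0, 0, 0], [0, 0, 0], [0, 0, 0], [0, 0, 0], [0, 0, 0], [0, 0, 0]], "gripper": [1, 1, 1, 1, 1, 1, 1, 1]}}

```text
time_s: 3.5
tcp_pos: [0.6677, -0.1566, 0.0402]
ee_rot: [[-0.99, 0.144, 0.0], [0.144, 0.99, 0.0], [-0.0, 0.0, -1.0]]
wrist_force: [1.0, -0.3, -0.5]
gripper_width: 0.005
```

```bash
python3 cap.py 2 side,190,70,140,120,5
```

```text
(no output)
```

View pics/side2c.png

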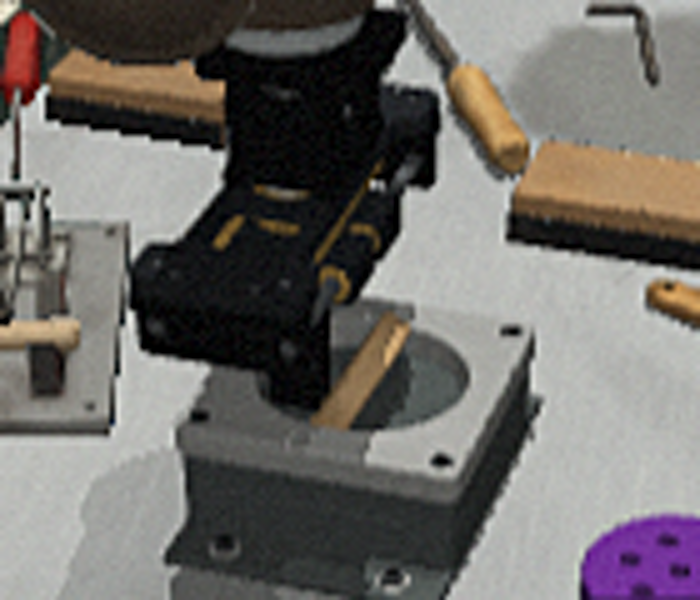

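{"op": "servo_tool", "data": {"slide": [[0, 0, 0.6], [0, 0, 0.8], [0, 0, 0.8], [-0.5, 0, 0.2], [-0.5, 0, 0], [-0.5, 0, 0], [-0.5, 0, 0], [0, 0, 0], [0, 0, 0], [0, 0, 0], [0, 0, 0], [0, 0, 0]], "twist": [[0, 0, 0], [0, 0, 0], [0, 0, 1], [0, 0, 1], [0, 0, 1], [0, 0, 1], [0, 0, 1], [0, 0, 1], [0, 0, 1], [0, 0, 1], [0, 0, 1], [0, 0, 1]], "gripper": [1, 1, 1, 0.7, 0.7, 0.7, 0.7, 0.7, 0.7, 0.7, 0.7, 0.7]}}

```text
time_s: 5.05
tcp_pos: [0.5472, -0.1565, 0.1842]
ee_rot: [[-0.617, -0.787, -0.0], [-0.787, 0.617, 0.0], [0.0, 0.0, -1.0]]
wrist_force: [-0.1, -0.9, 0.0]
gripper_width: 0.298
```

```bash
python3 cap.py 3 side,215,100,90,80,7 top,300,130,100,85,7 wrist,0,0,512,384,1
```

```text
(no output)
```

View pics/side3c.png

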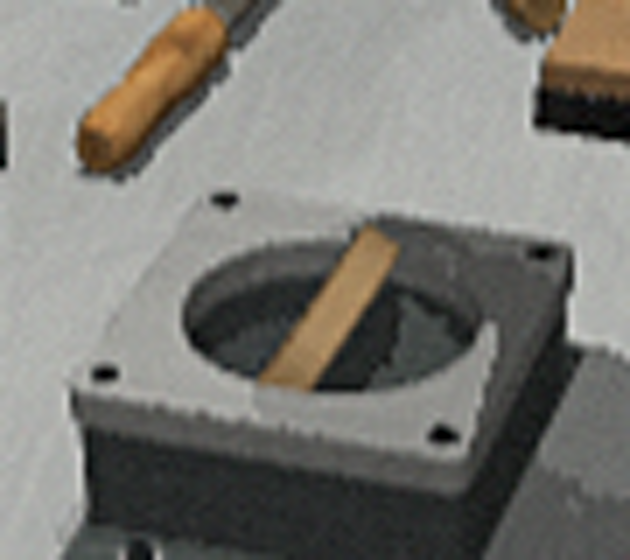

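View pics/top3c.png

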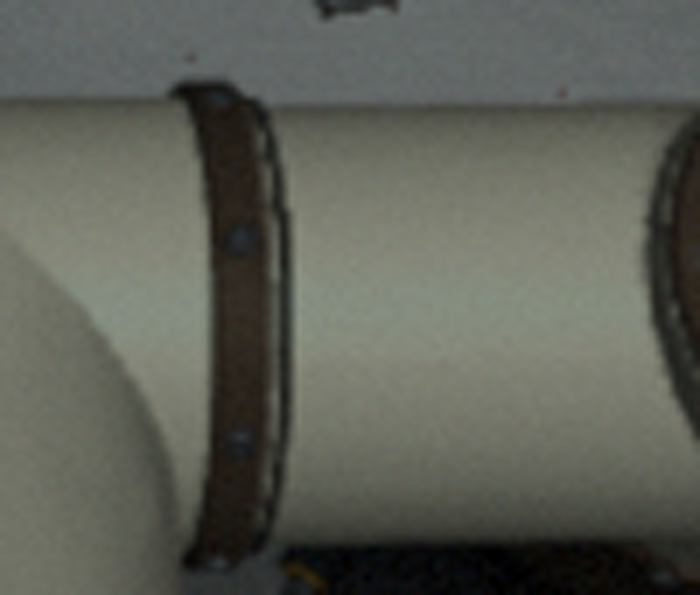

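View pics/wrist3.png

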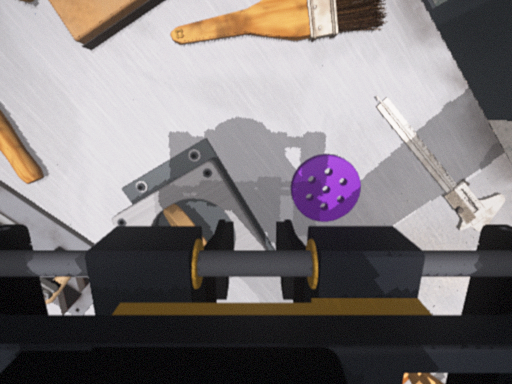

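{"op": "servo_tool", "data": {"slide": [[0, 0.9, 0.2], [0, 0.9, 0.2], [0, 0.9, 0], [0, 0.9, 0], [0, 0, 0], [0, 0, 0]], "twist": [[0, 0, 1], [0, 0, 1], [0, 0, 1], [0, 0, 1], [0, 0, 0.95], [0, 0, 0]], "gripper": [0.7, 0.7, 0.7, 0.7, 0.7, 0.7]}}

```text
time_s: 5.95
tcp_pos: [0.5474, 0.0601, 0.2082]
ee_rot: [[-0.151, -0.989, -0.0], [-0.989, 0.151, -0.0], [0.0, 0.0, -1.0]]
wrist_force: [0.0, -0.2, -0.2]
gripper_width: 0.299
```

```bash
python3 cap.py 4 side,215,100,90,80,7 top,290,120,110,85,7 wrist,0,0,512,384,1
```

```text
(no output)
```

View pics/side4c.png

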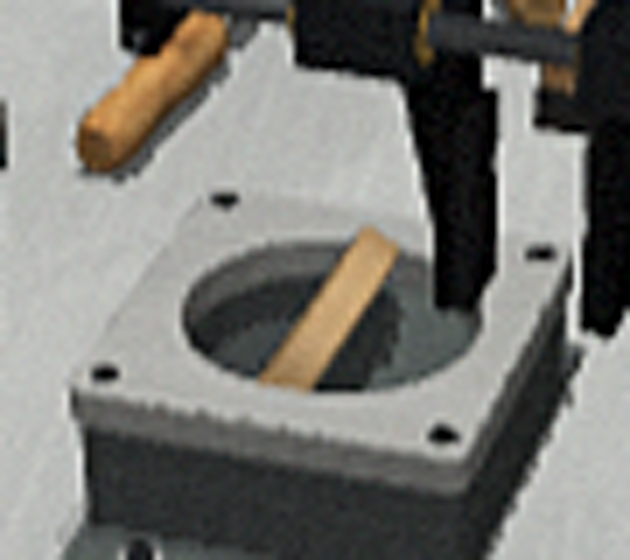

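View pics/top4c.png

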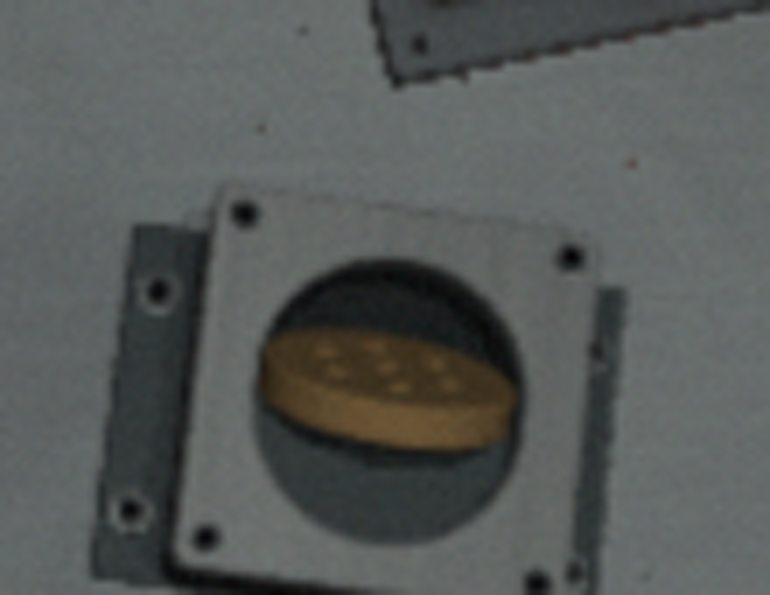

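View pics/wrist4.png

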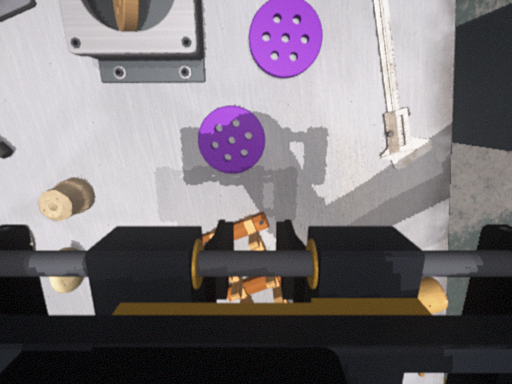

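```bash
python3 - <<'E'
from h import *
from scipy.optimize import least_squares
def c(p,ox,oy,f): return np.array([ox+(p[0]+.5)/f-.5,oy+(p[1]+.5)/f-.5])
O=np.array([.636,-.1505,0]);nx=np.array([.989,-.146,0]);nx/=np.linalg.norm(nx);ny=np.array([-nx[1],nx[0],0]);z=np.array([0,0,1.])
def vert(n,p):
    C=-R[n].T@T[n]; d=R[n].T@np.linalg.inv(K[n])@np.r_[p,1]; s=((O-C)@ny)/(d@ny); X=C+s*d-O; return np.array([X@nx,X[2]])*1e3
for p in [(365,225),(400,242)]: print(vert('side',c(p,215,100,7)))
# masks: silhouette extremes
a=np.linspace(-np.pi,np.pi,721)
def edges(x,zc,th,y):
    u=-np.cos(th)*nx+np.sin(th)*z; n=np.sin(th)*nx+np.cos(th)*z
    ce=O+x*nx+y*ny+zc*z
    return [ce+s*.007*n+.042*(np.outer(np.cos(a),u)+np.outer(np.sin(a),ny)) for s in(1,-1)]
ext={}
for n in('top','side'):
    im=cv2.imread(f'pics/{n}4.png');hsv=cv2.cvtColor(im,cv2.COLOR_BGR2HSV)
    m=cv2.inRange(hsv,(8,60,40),(28,255,255)); x0,y0,w,h=(322,160,50,30) if n=='top' else (245,128,35,32)
    mm=np.zeros_like(m);mm[y0:y0+h,x0:x0+w]=m[y0:y0+h,x0:x0+w]
    ct=max(cv2.findContours(mm,cv2.RETR_EXTERNAL,cv2.CHAIN_APPROX_NONE)[0],key=cv2.contourArea)[:,0].astype(float)
    print(n,ct.min(0),ct.max(0),len(ct)); ext[n]=ct
# tangent measurements: (view, direction, value=max projection of silhouette)
D=[]
for ang in (-20,0,8,20,): # top view: around bottom & top, normals
    for s in (1,-1):
        d=s*np.array([np.sin(np.radians(ang)),np.cos(np.radians(ang))]); D.append(('top',d))
for ang in (60,45,75): D.append(('side',np.array([np.cos(np.radians(ang)),-np.sin(np.radians(ang))])))
D+= [('side',np.array([-.85,-.53])),('side',np.array([.85,.53]))]
D+= [('top',np.array([1.,0])),('top',np.array([-1.,0]))]
def val(n,d,P): return (P@d).max()
meas=[val(n,d,ext[n])+.5 for n,d in D]
def res(p):
    E=np.vstack(edges(*p)); q={n:proj(n,E) for n in('top','side')}
    return [val(n,d,q[n])-m for (n,d),m in zip(D,meas)]
for th0 in (52,60):
    s=least_squares(res,[0.0,.05,np.radians(th0),0],loss='soft_l1',x_scale=[.01,.01,.1,.01],diff_step=1e-3)
    print(s.x[0]*1e3,s.x[1]*1e3,np.degrees(s.x[2]),s.x[3]*1e3,s.cost,np.round(s.fun if 0 else res(s.x),2))
    x,zc,th,_=s.x
    for sg in(1,-1): print('apex',(np.array([x,zc])+sg*.007*np.array([np.sin(th),np.cos(th)])+.042*np.array([-np.cos(th),np.sin(th)]))*1e3)
    n=np.array([np.sin(th),np.cos(th)]); print('seat dist to lower face', (np.array([.0035,.045])-np.array([x,zc]))@n*1e3)
E
```

```text
[-8.74957215 95.01582676]
[-20.14824107  90.96032866]
top [327. 167.] [363. 184.] 83
side [252. 132.] [271. 155.] 53
10.517954289047404 45.972419577463235 58.63405234921373 -1.3442134296455652 0.2861301083239194 [-0.27 -0.18 -0.05  0.38 -0.01 -0.06  0.33 -0.02 -0.18  0.27 -0.07 -0.03
  0.01  0.14  0.3 ]
apex [-5.36611826 85.47806777]
apex [-17.3201624   78.19103624]
seat dist to lower face -6.498499106399524
10.51795534675462 45.97241837364949 58.63403521658583 -1.3442144575176047 0.2861301115549919 [-0.27 -0.18 -0.05  0.38 -0.01 -0.06  0.33 -0.02 -0.18  0.27 -0.07 -0.03
  0.01  0.14  0.3 ]
apex [-5.36612901 85.47806182]
apex [-17.32017097  78.19102671]
seat dist to lower face -6.498498538943961
```

{"op": "servo_tool", "data": {"slide": [[0.17, -0.58, -0.2], [0.17, -0.58, -0.2], [0.17, -0.58, -0.2], [0.17, -0.58, -0.2], [0.17, -0.58, -0.4], [0.17, -0.57, -0.48], [0, 0, 0], [0, 0, 0]], "twist": [[-0.127, -0.862, 0], [-0.127, -0.862, 0], [-0.127, -0.862, 0], [-0.127, -0.862, 0], [-0.127, -0.862, 0], [-0.127, -0.862, 0], [0, 0, 0], [0, 0, 0]], "gripper": [0.7, 0.7, 0.7, 0.7, 0.7, 0.7, 0.7, 0.7]}}

```text
time_s: 7.1
tcp_pos: [0.6118, -0.1516, 0.129]
ee_rot: [[-0.137, -0.869, 0.476], [-0.99, 0.133, -0.041], [-0.028, -0.477, -0.878]]
wrist_force: [0.1, 1.0, -0.1]
gripper_width: 0.298
```

```bash
python3 cap.py 5 side,190,70,140,120,5  wrist,0,0,512,384,1
```

```text
(no output)
```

View pics/side5c.png

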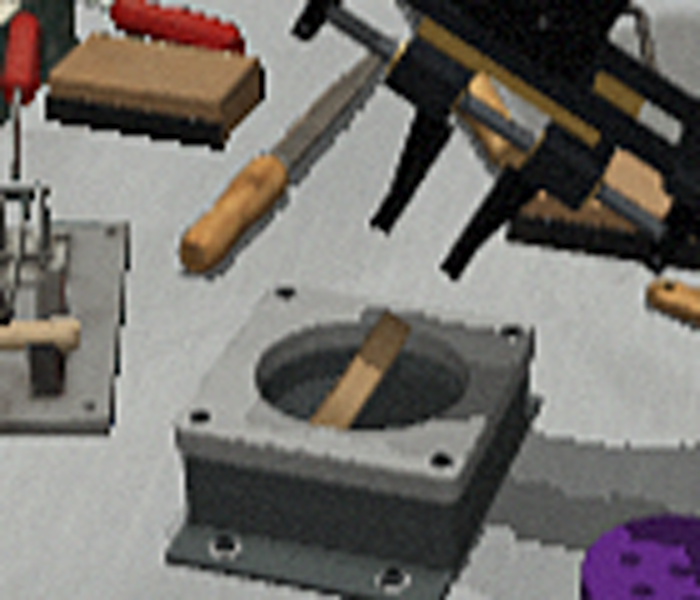

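View pics/wrist5.png

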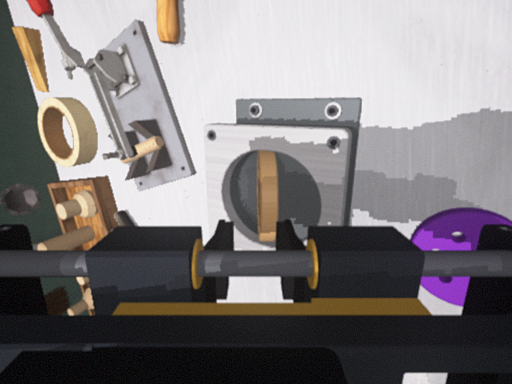

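```bash
cat > corr.py <<'E'
import numpy as np
from station import r
from scipy.spatial.transform import Rotation as Ro
def corr(Rd,p):
    s=r.sense(); print('slide units',np.round((np.array(p)-s['tcp_pos'])/.06,2),'twist units',np.round(np.degrees(Ro.from_matrix(Rd@s['ee_rot'].T).as_rotvec())/6,3),s['tcp_pos'].round(4),'w',s['gripper_width'],s['wrist_force'].round(1))
E
python3 - <<'E'
from corr import *
th=np.radians(58.6);nx=np.array([.989,-.146,0]);nx/=np.linalg.norm(nx);ny=np.array([-nx[1],nx[0],0])
x=-ny;z=np.cos(th)*nx+np.array([0,0,-np.sin(th)]);Rd=np.c_[x,np.cross(z,x),z]
g=np.array([.6349,-.1517,.0647])
for b in(.05,.025,0): corr(Rd,g-b*z)
E
```

```text
slide units [-0.05  0.05 -0.36] twist units [-0.327 -0.438 -0.114] [ 0.6119 -0.1507  0.1292] w 0.30117535684323843 [-0.4  0.1  0.8]
slide units [ 0.17  0.01 -0.72] twist units [-0.327 -0.438 -0.114] [ 0.6119 -0.1507  0.1292] w 0.30117535684323843 [-0.4  0.1  0.8]
slide units [ 0.38 -0.02 -1.07] twist units [-0.327 -0.438 -0.114] [ 0.6119 -0.1507  0.1292] w 0.30117535684323843 [-0.4  0.1  0.8]
```

{"op": "servo_tool", "data": {"slide": [[-0.02, 0.02, -0.18], [-0.03, 0.03, -0.18], [0, 0, 0], [0.11, -0.02, -0.18], [0.11, -0.02, -0.18], [0, 0, 0], [0, 0, 0]], "twist": [[-0.16, -0.22, -0.06], [-0.16, -0.22, -0.06], [0, 0, 0], [0, 0, 0], [0, 0, 0], [0, 0, 0], [0, 0, 0]], "gripper": [0.7, 0.7, 0.7, 0.7, 0.7, 0.7, 0.7]}}

```text
time_s: 8.07
tcp_pos: [0.6279, -0.164, 0.1072]
ee_rot: [[-0.126, -0.867, 0.482], [-0.991, 0.128, -0.029], [-0.037, -0.481, -0.876]]
wrist_force: [-0.3, -0.6, -0.5]
gripper_width: 0.305
```

```bash
python3 cap.py 6 side,215,90,90,80,7  wrist,0,0,512,384,1; python3 - <<'E'
from corr import *
th=np.radians(58.6);nx=np.array([.989,-.146,0]);nx/=np.linalg.norm(nx);ny=np.array([-nx[1],nx[0],0])
x=-ny;z=np.cos(th)*nx+np.array([0,0,-np.sin(th)]);Rd=np.c_[x,np.cross(z,x),z]
corr(Rd,[.6349,-.1517,.0647])
E
```

```text
slide units [ 0.12  0.21 -0.71] twist units [-0.406 -0.378 -0.204] [ 0.6279 -0.1641  0.1075] w 0.3010417622711807 [-0.8  1.  -0.7]
```

View pics/side6c.png

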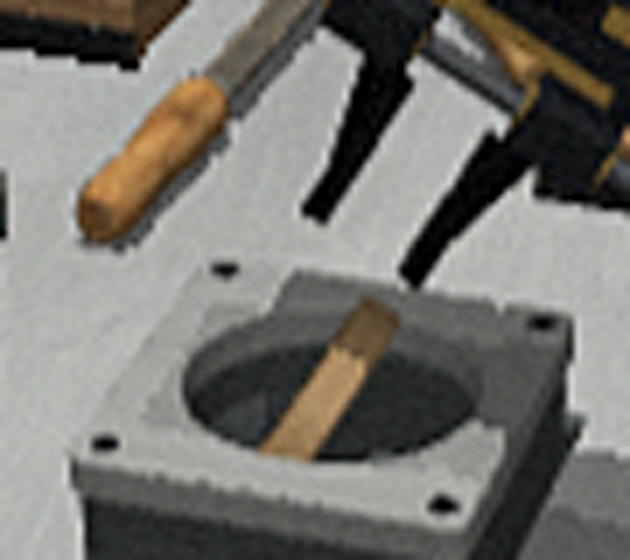

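View pics/wrist6.png

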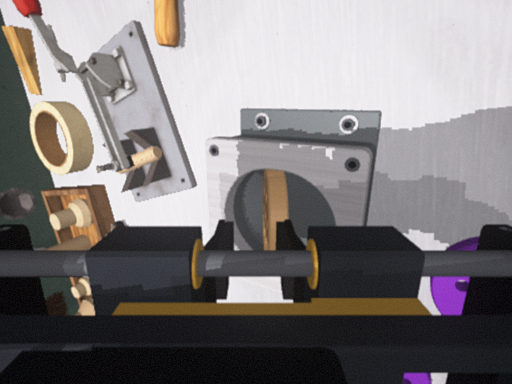

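```bash
python3 - <<'E'
from station import r
print(r.sense()['joints'].round(1))
E
```

```text
[  0.2  20.4 -31.7  10.9  -9.2 -18.3]
```

```bash
cat > tgt.py <<'E'
from corr import *
def Rg(al,thd=58.6):
    th=np.radians(thd);a=np.radians(al);nx=np.array([.989,-.146,0]);nx/=np.linalg.norm(nx);ny=np.array([-nx[1],nx[0],0])
    s=np.cos(th)*nx+np.array([0,0,-np.sin(th)]); z=np.cos(a)*s+np.sin(a)*ny; y=-(np.sin(th)*nx+np.array([0,0,np.cos(th)]))
    return np.c_[np.cross(y,z),y,z]
nx=np.array([.989,-.146,0]);ny=np.array([.146,.989,0])
C=np.array([.636,-.1505,.046])+.0105*nx-.0013*ny
E
python3 - <<'E'
from tgt import *
M=Rg(-15); print(M.round(3))
for b in(.08,.06,.0): corr(M,C-M[:,2]*(.022+b))
E
```

```text
[[-0.274 -0.844  0.46 ]
 [-0.936  0.125 -0.33 ]
 [ 0.221 -0.521 -0.824]]
slide units [-0.48  0.74  0.38] twist units [-2.546 -0.059 -1.458] [ 0.6279 -0.1641  0.1075] w 0.3010417622711807 [-0.8  1.  -0.7]
slide units [-0.32  0.63  0.1 ] twist units [-2.546 -0.059 -1.458] [ 0.6279 -0.1641  0.1075] w 0.3010417622711807 [-0.8  1.  -0.7]
slide units [ 0.14  0.3  -0.72] twist units [-2.546 -0.059 -1.458] [ 0.6279 -0.1641  0.1075] w 0.3010417622711807 [-0.8  1.  -0.7]
```

{"op": "servo_tool", "data": {"slide": [[-0.1, 0, 0.2], [-0.1, 0.1, 0.2], [-0.1, 0.1, 0], [-0.1, 0.1, 0], [-0.08, 0.1, 0], [0, 0.1, 0], [0, 0.12, 0], [0, 0.12, 0], [0, 0, 0], [0, 0, 0]], "twist": [[0, 0, 0], [-0.28, 0, -0.16], [-0.28, 0, -0.16], [-0.28, 0, -0.16], [-0.28, 0, -0.16], [-0.28, 0, -0.16], [-0.28, 0, -0.16], [-0.28, 0, -0.16], [-0.28, 0, -0.16], [-0.28, 0, -0.16]], "gripper": [0.7, 0.7, 0.7, 0.7, 0.7, 0.7, 0.7, 0.7, 0.7, 0.7]}}

```text
time_s: 9.43
tcp_pos: [0.6047, -0.1251, 0.1544]
ee_rot: [[-0.267, -0.864, 0.428], [-0.941, 0.138, -0.309], [0.208, -0.485, -0.85]]
wrist_force: [0.9, 0.4, -0.5]
gripper_width: 0.302
```

```bash
python3 - <<'E'
from tgt import *
M=Rg(-15); print(r.sense()['joints'].round(1))
for b in(.08,.06,.0): corr(M,C-M[:,2]*(.022+b))
E
```

```text
[ -2.5  13.6 -47.9  86.5 -16.9 -92.3]
slide units [-0.09  0.09 -0.41] twist units [-0.242 -0.369  0.006] [ 0.6047 -0.1251  0.1544] w 0.30246133874833797 [ 0.9  0.4 -0.5]
slide units [ 0.06 -0.02 -0.68] twist units [-0.242 -0.369  0.006] [ 0.6047 -0.1251  0.1544] w 0.30246133874833797 [ 0.9  0.4 -0.5]
slide units [ 0.52 -0.35 -1.5 ] twist units [-0.242 -0.369  0.006] [ 0.6047 -0.1251  0.1544] w 0.30246133874833797 [ 0.9  0.4 -0.5]
```

```bash
python3 - <<'E'
from tgt import *
M1=Rg(5,80); M2=Rg(16)
p2=C-M2[:,2]*(.022+.09); p1=p2+[0,0,.04]
corr(M1,p1)
print((p2-p1)/.06, np.degrees(Ro.from_matrix(M2@M1.T).as_rotvec())/6)
E
```

```text
slide units [-0.31 -0.84  0.39] twist units [3.399 2.652 1.157] [ 0.6047 -0.1251  0.1544] w 0.30246133874833797 [ 0.9  0.4 -0.5]
[ 0.          0.         -0.66666667] [ 1.18719935 -3.76944757  0.65181001]
```

{"op": "servo_tool", "data": {"slide": [[-0.03, -0.08, 0.1], [-0.03, -0.08, 0.1], [-0.03, -0.08, 0.1], [-0.03, -0.08, 0.09], [-0.03, -0.08, 0], [-0.03, -0.08, 0], [-0.03, -0.08, 0], [-0.03, -0.09, 0], [-0.03, -0.09, 0], [-0.04, -0.1, 0]], "twist": [[0.34, 0.265, 0.115], [0.34, 0.265, 0.115], [0.34, 0.265, 0.115], [0.34, 0.265, 0.115], [0.34, 0.265, 0.115], [0.34, 0.265, 0.115], [0.34, 0.265, 0.115], [0.34, 0.265, 0.115], [0.34, 0.265, 0.115], [0.34, 0.265, 0.115]], "gripper": [0.7, 0.7, 0.7, 0.7, 0.7, 0.7, 0.7, 0.7, 0.7, 0.7]}}

```text
time_s: 10.68
tcp_pos: [0.5877, -0.1756, 0.1772]
ee_rot: [[-0.134, -0.972, 0.192], [-0.988, 0.146, 0.049], [-0.076, -0.183, -0.98]]
wrist_force: [-0.0, -0.1, -0.1]
gripper_width: 0.303
```

```bash
python3 - <<'E'
from tgt import *
print(r.sense()['joints'].round(1))
M2=Rg(16)
corr(M2,C-M2[:,2]*(.022+.09)+[0,0,.03])
E
```

```text
[ -3.4  18.4 -11.1  -4.5 -49.7  -2.1]
slide units [-0.03 -0.   -0.16] twist units [ 1.283 -3.693  0.714] [ 0.5877 -0.1756  0.1772] w 0.3029244099356876 [-0.  -0.1 -0.1]
```

{"op": "servo_tool", "data": {"slide": [[0, 0, 0], [0, 0, 0], [0, 0, 0], [0, 0, 0], [0, 0, 0], [0, 0, 0], [0, 0, 0], [0, 0, 0], [0, 0, -0.08], [0, 0, -0.08], [0, 0, 0], [0, 0, 0]], "twist": [[0.43, -0.2, 0.2], [0.43, -0.2, 0.2], [0.42, -0.2, 0.2], [0, -0.4, 0.02], [0, -0.4, 0.02], [0, -0.4, 0.02], [0, -0.4, 0.02], [0, -0.4, 0.02], [0, -0.4, 0.02], [0, -0.4, 0], [0, -0.3, 0], [0, 0, 0]], "gripper": [0.7, 0.7, 0.7, 0.7, 0.7, 0.7, 0.7, 0.7, 0.7, 0.7, 0.7, 0.7]}}

```text
time_s: 12.18
tcp_pos: [0.5875, -0.1758, 0.1672]
ee_rot: [[0.019, -0.846, 0.533], [-0.976, 0.101, 0.195], [-0.219, -0.524, -0.823]]
wrist_force: [-0.0, 0.3, 0.6]
gripper_width: 0.297
```

```bash
python3 - <<'E'
from tgt import *
print(r.sense()['joints'].round(1))
M2=Rg(16)
for b in (.09,.06,.03,0):corr(M2,C-M2[:,2]*(.022+b))
E
```

```text
[-13.1  14.9 -15.2 -33.2 -34.5  33.9]
slide units [-0.02  0.   -0.49] twist units [ 0.159  0.012 -0.167] [ 0.5875 -0.1758  0.1672] w 0.2965626757866123 [-0.   0.3  0.6]
slide units [ 0.25  0.1  -0.9 ] twist units [ 0.159  0.012 -0.167] [ 0.5875 -0.1758  0.1672] w 0.2965626757866123 [-0.   0.3  0.6]
slide units [ 0.51  0.2  -1.31] twist units [ 0.159  0.012 -0.167] [ 0.5875 -0.1758  0.1672] w 0.2965626757866123 [-0.   0.3  0.6]
slide units [ 0.78  0.3  -1.72] twist units [ 0.159  0.012 -0.167] [ 0.5875 -0.1758  0.1672] w 0.2965626757866123 [-0.   0.3  0.6]
```

{"op": "servo_tool", "data": {"slide": [[0, 0, -0.24], [0, 0, -0.25], [0.13, 0.05, -0.2], [0.13, 0.05, -0.2], [0.13, 0.05, -0.2], [0, 0, 0], [0, 0, 0]], "twist": [[0.08, 0, -0.08], [0.08, 0, -0.08], [0, 0, 0], [0, 0, 0], [0, 0, 0], [0, 0, 0], [0, 0, 0]], "gripper": [0.7, 0.7, 0.7, 0.7, 0.7, 0.7, 0.7]}}

```text
time_s: 13.05
tcp_pos: [0.6115, -0.1668, 0.1008]
ee_rot: [[0.003, -0.844, 0.536], [-0.972, 0.123, 0.2], [-0.235, -0.521, -0.82]]
wrist_force: [-0.4, -0.1, 0.8]
gripper_width: 0.299
```

```bash
python3 cap.py 7 side,215,90,90,80,7; python3 - <<'E'
from tgt import *
print(r.sense()['joints'].round(1))
M2=Rg(16)
for b in (.045,.03,0):corr(M2,C-M2[:,2]*(.022+b))
E
```

```text
[-12.9  21.7 -14.8 -39.9 -29.3  40.2]
slide units [-0.02  0.   -0.  ] twist units [ 0.005  0.008 -0.01 ] [ 0.6115 -0.1669  0.1012] w 0.29635454317328747 [-0.5 -0.3  0.4]
slide units [ 0.11  0.05 -0.21] twist units [ 0.005  0.008 -0.01 ] [ 0.6115 -0.1669  0.1012] w 0.29635454317328747 [-0.5 -0.3  0.4]
slide units [ 0.38  0.15 -0.62] twist units [ 0.005  0.008 -0.01 ] [ 0.6115 -0.1669  0.1012] w 0.29635454317328747 [-0.5 -0.3  0.4]
```

View pics/side7c.png

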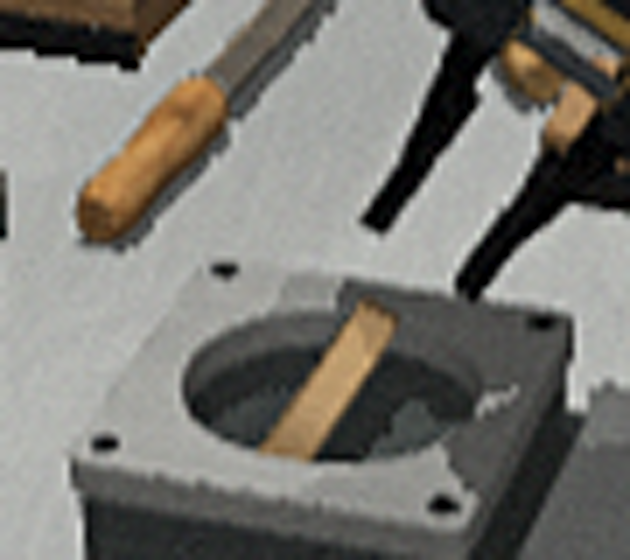

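{"op": "servo_tool", "data": {"slide": [[0.09, 0.04, -0.14], [0.09, 0.04, -0.14], [0, 0, 0]], "twist": [[0, 0, 0], [0, 0, 0], [0, 0, 0]], "gripper": [0.7, 0.7, 0.7]}}

```text
time_s: 13.48
tcp_pos: [0.622, -0.1617, 0.0827]
ee_rot: [[0.002, -0.845, 0.534], [-0.972, 0.124, 0.2], [-0.236, -0.52, -0.821]]
wrist_force: [-0.2, 0.0, 1.2]
gripper_width: 0.298
```

```bash
python3 cap.py 8 side,215,90,90,80,7 wrist,0,0,512,384,1; python3 - <<'E'
from tgt import *
M2=Rg(16)
for b in (0,):corr(M2,C-M2[:,2]*(.022+b))
E
```

```text
slide units [ 0.21  0.07 -0.33] twist units [ 0.002 -0.004 -0.01 ] [ 0.6221 -0.162   0.0836] w 0.30110876419422344 [ 0.1 -0.4  1. ]
```

View pics/side8c.png

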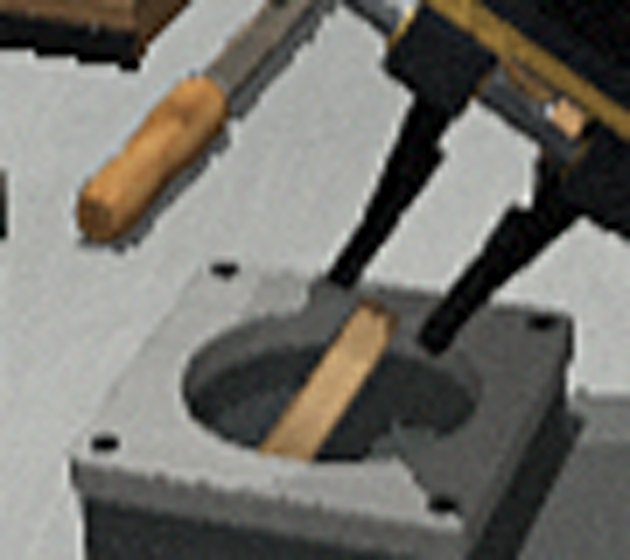

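View pics/wrist8.png

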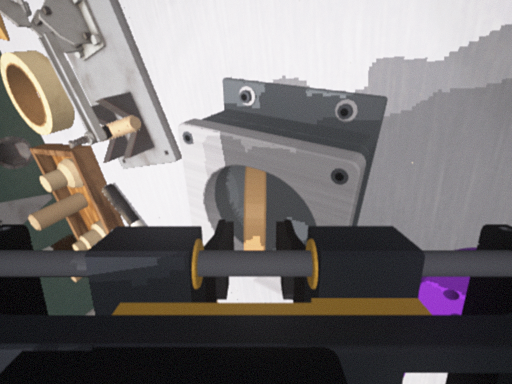

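{"op": "servo_tool", "data": {"slide": [[0.1, 0.03, -0.16], [0.1, 0.04, -0.16], [0, 0, 0], [0, 0, 0], [0, 0, 0], [0, 0, 0], [0, 0, 0]], "twist": [[0, 0, 0], [0, 0, 0], [0, 0, 0], [0, 0, 0], [0, 0, 0], [0, 0, 0], [0, 0, 0]], "gripper": [0.7, 0.7, 0.7, 1, 1, 1, 1]}}

```text
time_s: 14.45
tcp_pos: [0.6339, -0.1578, 0.0647]
ee_rot: [[0.002, -0.845, 0.536], [-0.972, 0.124, 0.2], [-0.235, -0.521, -0.821]]
wrist_force: [-0.6, -0.3, -1.0]
gripper_width: 0.161
```

```bash
python3 cap.py 9 side,215,90,90,80,7 wrist,0,0,512,384,1; python3 - <<'E'
from tgt import *
M2=Rg(16)
for b in (0,):corr(M2,C-M2[:,2]*(.022+b))
E
```

```text
slide units [ 0.01  0.   -0.01] twist units [ 0.001 -0.001 -0.008] [ 0.6339 -0.1579  0.0647] w 0.15627286367592766 [ 0.7  0.9 -1.4]
```

View pics/side9c.png

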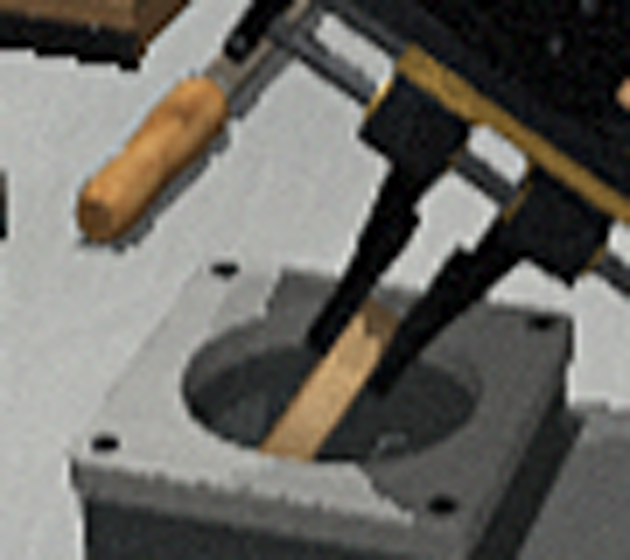

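{"op": "servo_tool", "data": {"slide": [[-0.06, 0.01, 0.11], [-0.13, 0.02, 0.22], [-0.13, 0.02, 0.22], [-0.19, 0.03, 0.31], [-0.1, 0, 0.5], [0, 0, 0.6], [0, 0, 0.6], [0, 0, 0]], "twist": [[0, 0, 0], [0, 0, 0], [0, 0, 0], [0, 0, 0], [0, 0, 0], [0, 0, 0], [0, 0, 0], [0, 0, 0]], "gripper": [1, 1, 1, 1, 1, 1, 1, 1]}}

```text
time_s: 15.55
tcp_pos: [0.5983, -0.1532, 0.2234]
ee_rot: [[0.005, -0.84, 0.542], [-0.973, 0.122, 0.198], [-0.233, -0.528, -0.817]]
wrist_force: [0.8, 0.3, -2.2]
gripper_width: 0.16
```

```bash
python3 cap.py 10 side,190,30,150,125,5 wrist,0,0,512,384,1; python3 - <<'E'
from tgt import *
print(r.sense()['joints'].round(1))
ax=np.array([.9735,.2288,0]);ay=np.array([-.2288,.9735,0]);z=np.array([0,0,-1.])
M=np.c_[np.cross(ay,z),ay,z]
S=np.array([.5693,.2244,.055])-.06*ay
print(M,S); corr(M,S+[0,0,.13])
E
```

```text
[ -9.3  11.2 -13.6 -27.9 -37.4  23.7]
[[-0.9735 -0.2288  0.    ]
 [-0.2288  0.9735  0.    ]
 [-0.      0.     -1.    ]] [0.583028 0.16599  0.055   ]
slide units [-0.22  5.31 -0.56] twist units [  1.708   5.976 -11.759] [ 0.5965 -0.1526  0.2186] w 0.15799569047328688 [-0.4 -1.  -3. ]
```

View pics/side10c.png

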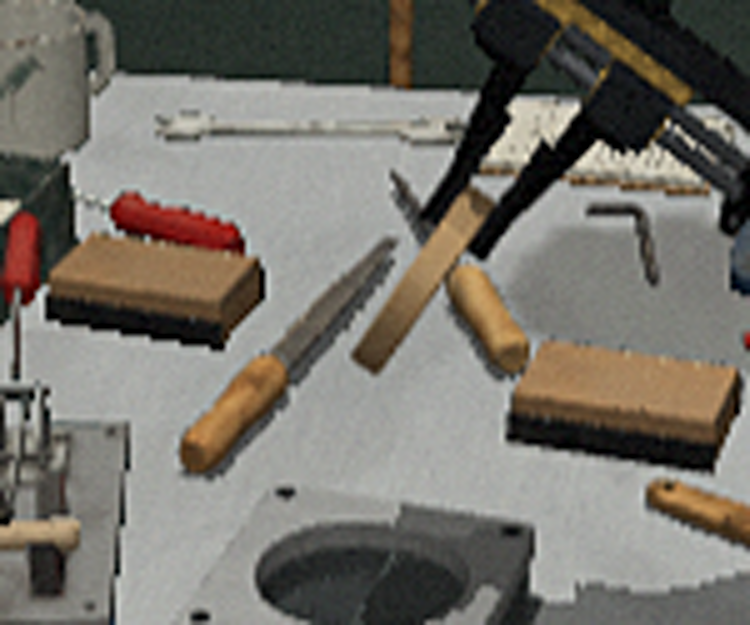

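View pics/wrist10.png

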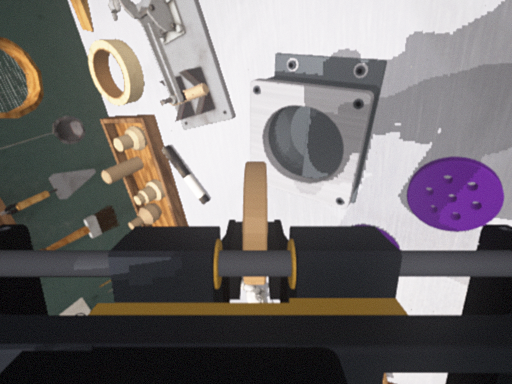

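{"op": "servo_tool", "data": {"slide": [[0, 0.44, 0.1], [0, 0.44, 0.1], [0, 0.44, 0], [0, 0.44, 0], [0, 0.44, 0], [0, 0.44, 0], [0, 0.44, 0], [0, 0.44, 0], [0, 0.44, 0], [0, 0.44, 0], [0, 0.44, 0], [0, 0.44, 0]], "twist": [[0.142, 0.498, -0.98], [0.142, 0.498, -0.98], [0.142, 0.498, -0.98], [0.142, 0.498, -0.98], [0.142, 0.498, -0.98], [0.142, 0.498, -0.98], [0.142, 0.498, -0.98], [0.142, 0.498, -0.98], [0.142, 0.498, -0.98], [0.142, 0.498, -0.98], [0.142, 0.498, -0.98], [0.142, 0.498, -0.98]], "gripper": [1, 1, 1, 1, 1, 1, 1, 1, 1, 1, 1, 1]}}

```text
time_s: 17.15
tcp_pos: [0.5961, 0.1565, 0.2264]
ee_rot: [[-0.967, -0.254, 0.008], [-0.254, 0.967, -0.002], [-0.007, -0.004, -1.0]]
wrist_force: [0.1, -1.1, -2.6]
gripper_width: 0.155
```

```bash
cat > rk.py <<'E'
from tgt import *
def go(h):
    ay=np.array([-.2288,.9735,0]);z=np.array([0,0,-1.])
    M=np.c_[np.cross(ay,z),ay,z]
    S=np.array([.5693,.2244,.055])-.06*ay
    corr(M,S+[0,0,h])
E
python3 -c "
from rk import *
print(r.sense()['joints'].round(1)); go(.13)"
```

```text
[  29.9   20.8   -1.     0.3  -67.9 -105.3]
slide units [-0.22  0.16 -0.69] twist units [ 0.018  0.075 -0.245] [0.5961 0.1565 0.2264] w 0.15465434692066385 [ 0.1 -1.1 -2.6]
```

{"op": "servo_tool", "data": {"slide": [[-0.11, 0.08, -0.35], [-0.11, 0.08, -0.35], [0, 0, 0], [0, 0, 0]], "twist": [[0.01, 0.04, -0.12], [0.01, 0.04, -0.12], [0, 0, 0], [0, 0, 0]], "gripper": [1, 1, 1, 1]}}

```text
time_s: 17.65
tcp_pos: [0.5842, 0.1652, 0.1865]
ee_rot: [[-0.972, -0.233, 0.005], [-0.233, 0.973, 0.0], [-0.005, -0.001, -1.0]]
wrist_force: [0.9, -0.4, -1.2]
gripper_width: 0.16
```

```bash
python3 cap.py 11 side,190,150,140,120,5 top,120,140,140,110,5 wrist,0,0,512,384,1; python3 -c "
from rk import *
go(.13)"
```

```text
slide units [-0.02  0.01 -0.04] twist units [-0.013  0.059 -0.035] [0.5844 0.1652 0.1873] w 0.154024183890151 [-0.  -1.  -0.6]
```

View pics/side11c.png

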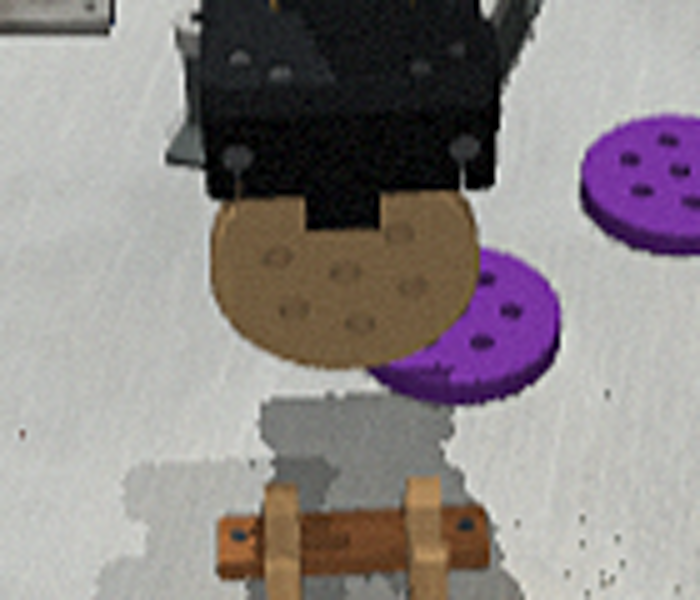

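View pics/top11c.png

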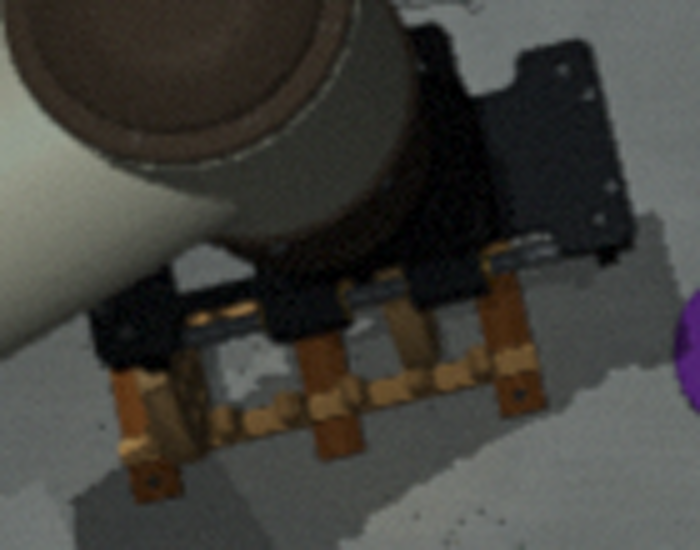

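View pics/wrist11.png

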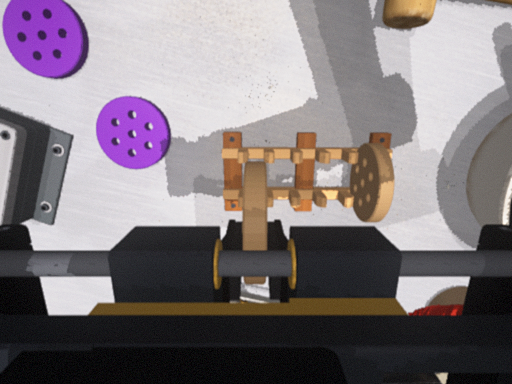

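```bash
python3 - <<'E'
from h import *
ay=np.array([-.2288,.9735,0])
X=np.array([.5844,.1652,.1653])+.007*ay
print(proj('side',X), [190+345.5/5-.5,150+272.5/5-.5])
C=-R['side'].T@T['side'];d=R['side'].T@np.linalg.inv(K['side'])@np.array([258.6,204,1])
s=((X-C)@ay)/(d@ay);print(C+s*d-X)
E
```

```text
[[258.49503728 203.30823036]] [258.6, 204.0]
[-1.28792145e-04 -3.02697923e-05 -1.40745384e-03]
```

{"op": "servo_tool", "data": {"slide": [[-0.02, 0.01, -0.4], [0, 0, -0.4], [0, 0, -0.3], [0, 0, 0], [0, 0, 0]], "twist": [[-0.01, 0.06, -0.03], [0, 0, 0], [0, 0, 0], [0, 0, 0], [0, 0, 0]], "gripper": [1, 1, 1, 1, 1]}}

```text
time_s: 18.42
tcp_pos: [0.5835, 0.1661, 0.1216]
ee_rot: [[-0.973, -0.23, 0.0], [-0.23, 0.973, 0.0], [-0.0, 0.0, -1.0]]
wrist_force: [-0.0, 0.5, -1.6]
gripper_width: 0.154
```

```bash
python3 cap.py 12 side,200,170,120,110,5 wrist,200,100,220,160,3; python3 -c "
from rk import *
go(.022)"
```

```text
slide units [-0.01 -0.   -0.75] twist units [-0.006  0.006 -0.009] [0.5834 0.1662 0.1218] w 0.15939496418436194 [ 0.5 -0.1 -1. ]
```

View pics/side12c.png

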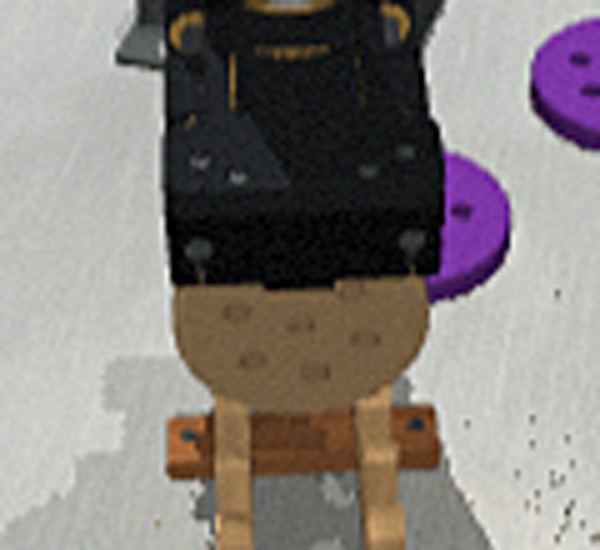

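View pics/wrist12c.png

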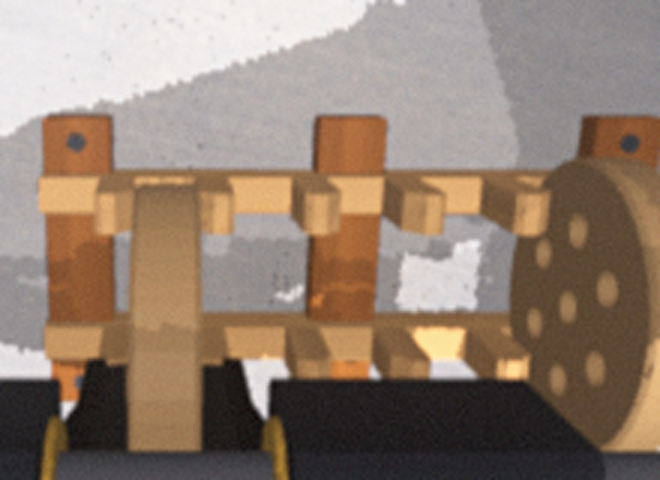

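{"op": "servo_tool", "data": {"slide": [[0, 0, -0.12], [0, 0, -0.12], [0, 0, -0.12], [0, 0, -0.12], [0, 0, -0.1], [0, 0, 0]], "twist": [[0, 0, 0], [0, 0, 0], [0, 0, 0], [0, 0, 0], [0, 0, 0], [0, 0, 0]], "gripper": [1, 1, 1, 1, 1, 1]}}

```text
time_s: 19.27
tcp_pos: [0.5823, 0.1657, 0.0848]
ee_rot: [[-0.973, -0.23, -0.003], [-0.23, 0.973, -0.001], [0.003, -0.0, -1.0]]
wrist_force: [-0.7, -0.6, -1.2]
gripper_width: 0.157
```

```bash
python3 -c "
from rk import *
go(.022)"
```

```text
slide units [ 0.01  0.   -0.13] twist units [ 0.011 -0.029 -0.007] [0.5823 0.1657 0.0848] w 0.15652772649178245 [-0.7 -0.6 -1.2]
```

Free of contact so far; lower gently to the bottom.

{"op": "servo_tool", "data": {"slide": [[0, 0, -0.04], [0, 0, -0.04], [0, 0, -0.03], [0, 0, 0], [0, 0, 0]], "twist": [[0, 0, 0], [0, 0, 0], [0, 0, 0], [0, 0, 0], [0, 0, 0]], "gripper": [1, 1, 1, 1, 1]}}

```text
time_s: 19.9
tcp_pos: [0.5827, 0.1659, 0.079]
ee_rot: [[-0.973, -0.23, -0.002], [-0.23, 0.973, -0.0], [0.002, -0.0, -1.0]]
wrist_force: [-0.1, 0.0, -0.9]
gripper_width: 0.158
```

{"op": "servo_tool", "data": {"slide": [[0, 0, -0.02], [0, 0, -0.02], [0, 0, 0], [0, 0, 0]], "twist": [[0, 0, 0], [0, 0, 0], [0, 0, 0], [0, 0, 0]], "gripper": [1, 1, 1, 1]}}

```text
time_s: 20.4
tcp_pos: [0.5834, 0.1661, 0.0781]
ee_rot: [[-0.973, -0.23, 0.0], [-0.23, 0.973, -0.0], [-0.0, -0.0, -1.0]]
wrist_force: [-0.9, -0.0, 5.2]
gripper_width: 0.158
```

```bash
python3 cap.py 13 side,200,190,120,110,5 wrist,200,100,220,160,3; python3 -c "
from rk import *
go(.022)"
```

```text
slide units [-0.01 -0.   -0.02] twist units [ 0.001  0.003 -0.014] [0.5834 0.1661 0.0781] w 0.1537575209891274 [-1.6 -0.6  5.2]
```

View pics/side13c.png

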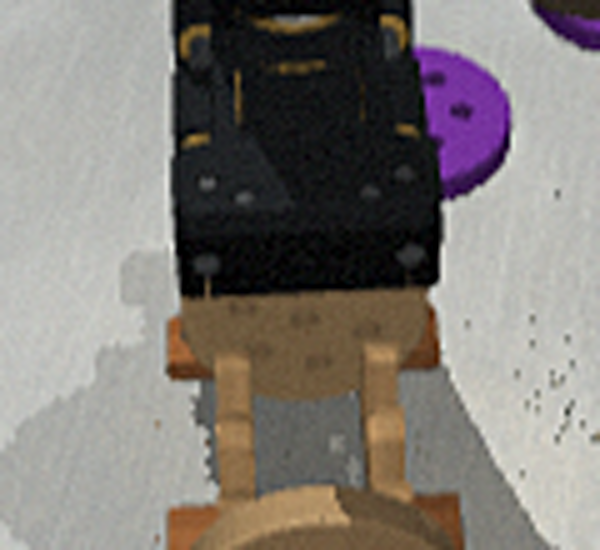

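View pics/wrist13c.png

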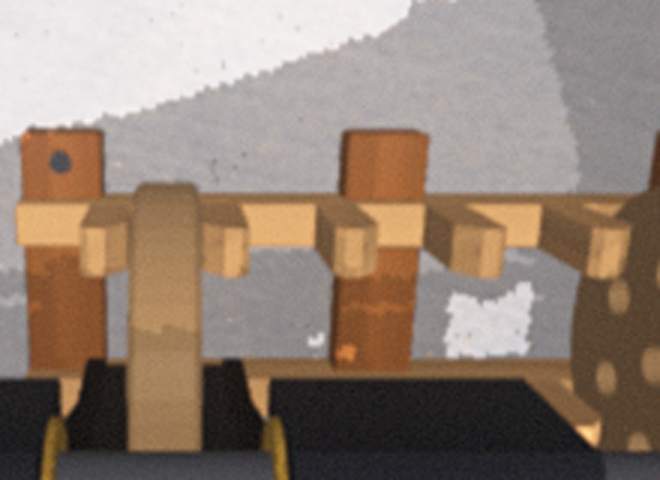

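{"op": "servo_tool", "data": {"slide": [[0, 0, 0.01], [0, 0, 0], [0, 0, 0], [0, 0, 0], [0, 0, 0]], "twist": [[0, 0, 0], [0, 0, 0], [0, 0, 0], [0, 0, 0], [0, 0, 0]], "gripper": [0.75, 0.65, 0.6, 0.6, 0.6]}}

```text
time_s: 21.12
tcp_pos: [0.5826, 0.1658, 0.077]
ee_rot: [[-0.973, -0.23, -0.002], [-0.23, 0.973, -0.001], [0.002, -0.0, -1.0]]
wrist_force: [-0.3, -0.0, -0.6]
gripper_width: 0.4
```

{"op": "servo_tool", "data": {"slide": [[0, 0, 0.1], [0, 0, 0.2], [0, 0, 0.4], [0, 0, 0.6], [0, 0, 0.8], [0, -0.7, 0.3], [0, -0.8, 0], [0, -0.8, 0], [0, -0.8, 0], [0, -0.8, 0], [0, 0, 0], [0, 0, 0]], "twist": [[0, 0, 0], [0, 0, 0], [0, 0, 0], [0, 0, 0], [0, 0, 0], [0, 0, 0], [0, 0, 0], [0, 0, 0], [0, 0, 0], [0, 0, 0], [0, 0, 0], [0, 0, 0]], "gripper": [0.6, 0.6, 0.6, 0.6, 0.6, 0.6, 0.6, 0.6, 0.6, 0.6, 0.6, 0.6]}}

```text
time_s: 22.62
tcp_pos: [0.5827, -0.068, 0.2219]
ee_rot: [[-0.973, -0.229, -0.001], [-0.229, 0.973, -0.0], [0.001, -0.0, -1.0]]
wrist_force: [-0.9, -0.2, -0.0]
gripper_width: 0.403
```

```bash
python3 cap.py 14 side,200,230,120,120,5 top,130,160,120,90,6
```

```text
(no output)
```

View pics/side14c.png

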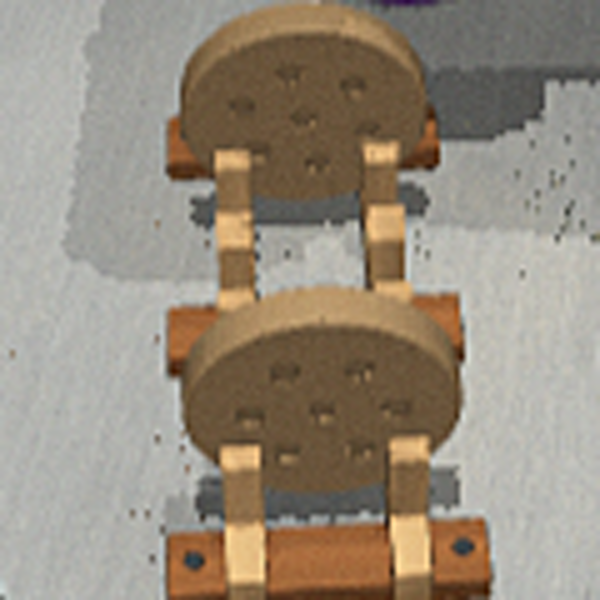

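View pics/top14c.png

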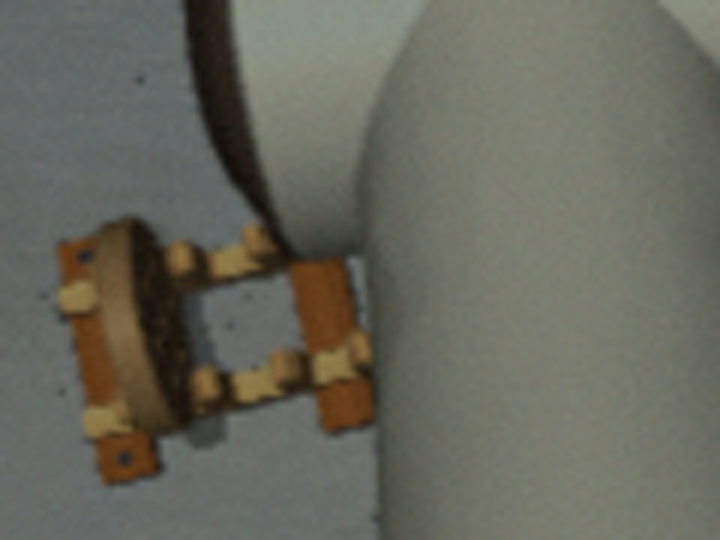

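The new core stands fully down in slot_right (side crop centre hole at 303,118). The stored core's centre hole is at full-image (264,312), where it was at the start.

```bash
python3 -c "
from station import r
s=r.sense();print(s['time_s'],abs(s['joint_velocities']).max());print(r.finish_job())"
```

```text
22.725 0.49596498196765165
the job is handed in; nothing more can be done
None
```

The strainer core is out of the nest and standing in the rack's free right-hand slot (y = -60 mm), and I handed the job in at 22.7 s.

**What I did:** I pressed the core down about 19 mm over the well, and it tipped and came to rest at about 59°. I gripped it by the raised edge, lifted it out and lowered it into the slot. I held it until it touched bottom (about 6 N on the wrist at a tool height of 78 mm, about 1 mm from the expected height), then opened the gripper and backed off.

**Last checks:**
- **Placed core:** the side picture shows it standing upright and seated in both combs like its neighbour. The arm hid this slot from the top camera in the last picture, so only the side view confirms the final position.
- **Stored core:** its centre is within half a pixel of where it started.
- **Purple look-alikes:** I never reached for them; the last pictures do not show them fully.

**What went wrong:** my first two approaches for the grip failed before reaching the core. On the first, one joint hit its limit. The second, slanting the fingers to one side, would have run another joint past its range. Slanting the fingers about 16° the other way, within the plane of the disc, worked. Nothing was touched during those tries.

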